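# Tip a post offcut into the sawing cradle and press it home

## Task

Lay the post offcut down in the sawing cradle, ready to be cut: slide it, still standing, square up against the open end of the cradle's bed, then push high on its back face so that it tips over that edge and lies lengthwise in the channel, red end towards the yellow length stop. Then push it along the channel and press it home against the stop's rubber buffer with about 10 N for a good half second, feeling for it, as the buffer is screwed out differently each time; the stop is held only by friction and must not shift. Leave the post lying there. Leave the other things alone.

Things in the scene. Friction and masses are not known exactly. Their poses are not given: they have to be found in the camera images.
- post: Loose pine post offcut, 100 x 100 mm square, 160 mm long, 0.5 to 0.95 kg; too wide to grasp. Starts standing on end, its foot 25 to 60 mm short of the cradle's mouth edge, within 10 mm of the channel's centre line, up to 0.15 rad out of square. Origin: centre of the foot end; z runs along its length to the red-painted end; x, y square to its faces, at the start nearly along the cradle's x, y.
- red_end (a point): Centre of the post's red-painted end face, 160 mm from the foot. Axes as the post's. Sliding the lying post along the bed takes a push of some 2 to 9 N, which differs each time, on top of what reaches the stop.
- cradle: Sawing cradle screwed to the bench: plywood bed 15 mm thick, 300 mm long, between two fences 15 mm thick, tops 40 mm above the bench; clear channel 140 mm wide. Origin: on the bench under the middle of the mouth edge; y runs level along the channel from the mouth (y = 0) to the stop, x across it, z up.
- mouth (a point): Middle of the bed's upper edge at the open end (mouth) of the cradle, 15 mm above the bench. This 15 mm step stops the post's foot. A push under 40 mm high slides the standing post; against the step 5 to 10 N there already begins to tip it. Past about 30 degrees it falls by itself and comes down on the bed, its red end 20 mm or more short of the buffer, its foot end near the mouth or overhanging it a little.
- stop: Yellow length stop block, 100 mm wide, 25 mm thick, black knob on top. Origin: on the bench under its face towards the mouth, 220 to 250 mm from the mouth edge; axes as the cradle's. It slides along the channel and slips at a push of about 16 N. Its black rubber buffer pad (90 mm wide, 38 to 72 mm high) is screwed out towards the mouth: the pad's face stands 14 to 32 mm before this origin, a setting not measured.
- offcut: Loose bystander: brown wood offcut 90 x 45 x 110 mm, standing beside the cradle on the side away from the robot. Origin: centre of underside.
- glue: Loose bystander: yellow glue bottle, 60 mm across, 170 mm tall, upright beside the cradle. Origin: centre of underside.
- hammer: Loose bystander: hammer lying on the bench. Origin: centre of underside.
- jar: Loose bystander: glass jar 72 mm across, 90 mm tall. Origin: centre of underside.
- screwdriver: Loose bystander: screwdriver lying on the bench. Origin: centre of underside.
- sander: Loose bystander: cork sanding block 110 x 65 x 28 mm. Origin: centre of underside.
- tape: Loose bystander: yellow tape measure 65 x 35 x 60 mm. Origin: centre of underside.

How it is judged:
By the outcome, as a careful person would: the job done as asked, in the order asked, and still so for the second after the job is handed in, with the robot touching nothing.
It also fails if it takes over 72 s, if anything falls off the work surface, if the arm or the gripper's body presses on something with over 40 N, if the wrist force passes 120 N, or if a joint passes its speed limit or range.

## Robot

A 6-joint arm with a two-finger parallel gripper is mounted at the origin on the work surface. World frame = base frame: x ahead of the robot, y to its left, z up, the work surface at z = 0. Lengths are in mm, angles in rad, forces in N, time in s.
With the tool pointing down it reaches from about 300 to 775 mm from the base axis. Payload 14.6 kg.
Tool frame: the origin (TCP) lies between the finger pads; the fingertips stand 11 mm ahead of it and the grasp point (between the pads) lies 8 mm behind it; z points along the fingers, y is the line along which they close (so a half turn about z gives the same grasp; the last joint's range is limited). The gripper opens to 85 mm and grips with 20 to 120 N. Pads are 22 mm wide; open, the fingers measure 114 mm over their backs; the gripper's body (76 mm by 85 mm) begins 54 mm behind the grasp point. The pads swing forward as they close: fully open they stand 13 mm farther back than shut.
Start: joints at [-0.067, 0.3, 1.521, -0, 1.321, -0.067], TCP at [549.99, -0.002, 242.281] pointing down, gripper open.
Joint ranges: [-3.03, 3.03], [-0.79, 2.21], [0.23, 2.52], [-1.04, 4.18], [0, 3.07], [-2.55, 2.55]. Speed limits (rad/s): [2.22, 2.22, 2.57, 3.14, 3.14, 3.14].

## Interface

Orientations are given as a rotation vector (axis times angle).
In Python, from rig import * gives the robot as it stands.
- The arm moves only by the tool move_arm, never from a script. Its argument "commands" is a list of rows, each a list of 5 numbers: the shift along the tool's x, y, z in mm, then the turn about the tool's z in rad, then the closure, from -1 (fully open) to 1 (shut), so that 0 is half open. A call has 1 to 12 rows; each row is the pose to reach, as a shift and turn from the pose commanded when the call began, along the tool's axes at that moment; what a row does not reach only later rows make up. A row lasts 1/8 s, in which the tool goes at most 62.5 mm and 10.7 degrees, less where a joint would pass 70% of its speed; a pose out of reach is approached as far as the arm can. A call with a gripper value outside its range is refused whole. The fingers move at their own pace and stop on an object; the grip force is fixed at half the most. Time passes only in rows, so rows that repeat a pose let the fingers close. It gives the time, the measured TCP pose, the force, the opening and the grip force at its end, in the units of the state.
- observe(): the state, without advancing time (a new reading comes with each control period).
- snapshot(name): name is "scene" or "side" or "wrist"; returns (picture, depth): 420x560x3 uint8, blue, green, red; 420x560 float32, mm along the optical axis (not along the pixel's ray), 0 where there is no reading.
- get_calibration(name): a dict with "mtx" (3x3 intrinsics, pixels), "R" (3x3) and "t" (3): a world point X has camera coordinates R X + t; the wrist camera has in their place "tool_from_camera" (4x4, takes a point from camera to tool coordinates, whose origin is the TCP and whose axes are the flange's). Camera axes: x right, y down, z forward; pixel columns grow to the right and rows downward; lengths in mm; the calibration is good to about 2 mm. The wrist camera is an equidistant fisheye: a pixel r from the principal point sees the ray r / f radians off the axis. A picture is of the moment at which its call begins: read the wrist's pose just before it. get_calibration takes no time and is no camera call.
- sign_off(): hands the job in; it is judged then, once.
The state is a dict: "time": time; "joint_positions": joint angles; "qvel": joint speeds; "joint_torque": joint torques, N m; "tcp_pos": TCP position; "eef_rot": TCP orientation; "ft_force": force on the tool from outside, world axes, zero at the start; "ft_torque": the same for the moment, N m; "width": finger opening in mm; "grip_force": force on a finger pad.
Only numpy, scipy, OpenCV 4.12 (cv2) and the standard library are available. Lean on these libraries where they do the work, as an engineer would, in place of code of your own. Each camera call takes 0.05 s, during which the arm holds its last target. There are 200 camera calls.

## Working session

There is one attempt and no reset: what is moved stays moved. The work goes in short steps, Python scripts to look and compute and a tool call to move; the robot and the scene stay as the last step left them, time stands still between calls to the robot, and variables do not carry over. Pictures are saved under pics/ and viewed, at most 10 in all, crops included, and the job is handed in when it is done.

Besides the shell and the picture viewer there is one more tool, called as name(argument=value, ...), one argument or row to a line, values as JSON. move_arm: Moves the arm, as the interface text tells. Its arguments: {"type":"object","properties":{"commands":{"type":"array"}},"required":["commands"]}

```bash
mkdir -p pics; cat > h.py <<'E'
from rig import *
import numpy as np, cv2
from scipy.spatial.transform import Rotation as Ro
def pts(name):
    im,d=snapshot(name); c=get_calibration(name); K=c["mtx"]
    v,u=np.mgrid[:420,:560]
    P=np.stack([(u-K[0][2])/K[0][0]*d,(v-K[1][2])/K[1][1]*d,d],-1)
    X=(P-np.array(c["t"]))@np.array(c["R"])
    X[d==0]=np.nan
    return im,X
E
python3 - <<'E'
from h import *
s=observe();print(s)
for n in("scene","side"):
    im,X=pts(n);cv2.imwrite(f"pics/{n}0.png",im);np.save(n+"0.npy",X)
    c=get_calibration(n);print(n,-np.array(c["R"]).T@np.array(c["t"]))
E
```

```text
{'time': 0.0, 'joint_positions': array([-6.65956241e-02,  3.00490351e-01,  1.52160569e+00, -2.29733350e-06,
        1.32070576e+00, -6.66142939e-02]), 'qvel': array([-0.00060665, -0.00074156, -0.00130425, -0.00059688,  0.0002022 ,
       -0.00173194]), 'joint_torque': array([ 2.33377898e-03, -5.43485534e+01, -3.61782753e+01,  2.82532977e-05,
        4.14875918e-03, -3.55991256e-05]), 'tcp_pos': array([5.49769015e+02, 1.43571761e-02, 2.41700340e+02]), 'eef_rot': array([-2.22077749e+00, -2.22082022e+00,  1.25292809e-03]), 'ft_force': array([ 0.25983804, -0.36688476,  0.13155602]), 'ft_torque': array([ 0.00742568, -0.0039216 , -0.02825194]), 'grip_force': 0.0, 'width': 85.47784276901157}
scene [1101.19352093 -599.62918257  980.32828111]
side [ 329.80204571 1173.94379068  862.77768087]
```

View pics/scene0.png

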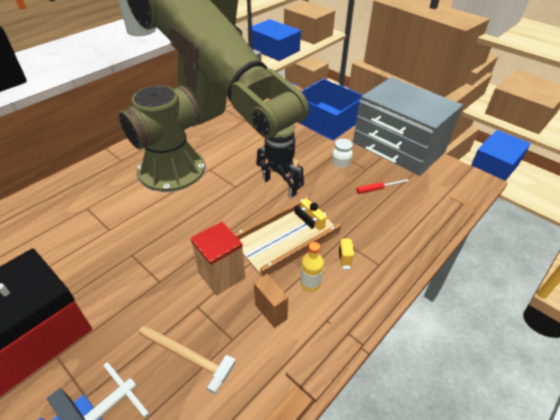

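View pics/side0.png

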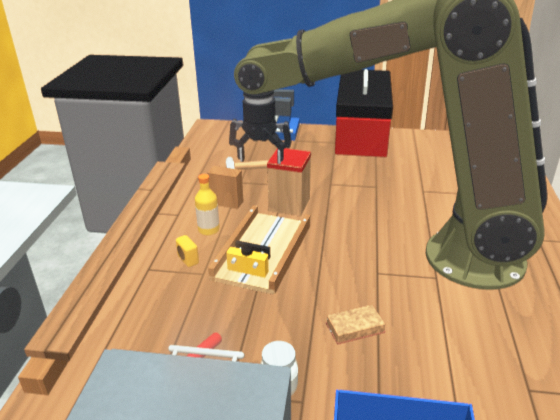

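The scene view shows the red post top at about (217,242), the cradle running right to the yellow stop at (312,212), the offcut at (270,300) and the glue at (312,268). In the side view the red top is at (290,158) and the stop at (248,262).

```bash
python3 - <<'E'
from h import *
for n in("scene","side"):
    X=np.load(n+"0.npy");im=cv2.imread(f"pics/{n}0.png");hsv=cv2.cvtColor(im,cv2.COLOR_BGR2HSV)
    H,S,V=[hsv[...,i].astype(int) for i in range(3)]
    red=((H<8)|(H>172))&(S>170)&(abs(X[...,2]-160)<12)
    P=X[red];r=cv2.minAreaRect(P[:,:2].astype(np.float32));print(n,"red",len(P),r,np.nanmedian(P,0))
    roi=(X[...,0]>350)&(X[...,0]<750)&(X[...,1]>-250)&(X[...,1]<250)
    f=roi&(abs(X[...,2]-40)<4)&~((S>150)&(H>20)&(H<35)&(V>150))
    m=f.astype(np.uint8);k,l,st,_=cv2.connectedComponentsWithStats(m)
    for i in range(1,k):
        if st[i,4]>60:
            Q=X[l==i];print(" z40",len(Q),[np.round(a,2) for a in cv2.minAreaRect(Q[:,:2].astype(np.float32))],np.round(np.median(Q,0)), st[i,:4])
    b=roi&(abs(X[...,2]-15)<4);Q=X[b];print(" bed",len(Q),cv2.minAreaRect(Q[:,:2].astype(np.float32)),np.median(Q,0))
    y=roi&(S>150)&(H>20)&(H<35)&(V>130)&(X[...,2]>20)
    k,l,st,_=cv2.connectedComponentsWithStats(y.astype(np.uint8))
    for i in range(1,k):
        if st[i,4]>30:
            Q=X[l==i];print(" yel",len(Q),np.round(Q.min(0)),np.round(Q.max(0)),np.round(cv2.minAreaRect(Q[:,:2].astype(np.float32))[2]))
    blk=roi&(V<50)&(X[...,2]>30)&(X[...,2]<120);Q=X[blk];
    if len(Q):print(" blk",len(Q),np.round(np.percentile(Q,[3,50,97],axis=0)))
    o=roi&(X[...,2]>50)&(X[...,2]<175); Q=X[roi&(abs(X[...,2]-110)<5)];print(" z110",np.round(np.percentile(Q,[3,50,97],axis=0)))
E
```

```text
scene red 1216 ((468.0638122558594, -424.96673583984375), (561.7042846679688, 101.94184875488281), 80.2846908569336) [ 510.32193999 -202.23374829  159.56549725]
 z40 306 [array([471.79,  59.47]), array([290.  ,  19.67]), np.float64(78.98)] [468.  39.  39.] [234 196  76  41]
 z40 416 [array([622.9,  26.4]), array([298.34,  19.02]), np.float64(79.33)] [621.  14.  39.] [260 223  81  49]
 bed 2458 ((598.6705322265625, -34.14369201660156), (434.16107177734375, 294.1659240722656), 88.57618713378906) [ 5.42346386e+02 -4.83095834e-01  1.43373801e+01]
 yel 52 [565. 123.  61.] [616. 152.  80.] 79.0
 yel 83 [702.  71.  52.] [750. 133.  62.] 43.0
 yel 372 [685. -72.  85.] [743. -16. 150.] 33.0
 blk 162 [[522.  95.  49.]
 [565. 105.  67.]
 [601. 146.  87.]]
 z110 [[ 527. -242.  106.]
 [ 696. -184.  109.]
 [ 738.  -43.  114.]]
side red 569 ((504.26690673828125, -189.75271606445312), (108.6304931640625, 101.89826965332031), 81.27433776855469) [ 494.79644311 -177.96093767  158.01348419]
 z40 67 [array([ 676.66, -163.45]), array([83.65, 40.41]), np.float64(22.62)] [ 682. -160.   40.] [214 189  29  10]
 z40 77 [array([ 509.61, -143.  ]), array([ 21.2 , 101.92]), np.float64(87.71)] [ 509. -143.   41.] [268 198  36   8]
 z40 368 [array([619.04,  33.07]), array([298.71,  17.55]), np.float64(79.14)] [623.  51.  38.] [208 206  49  64]
 z40 403 [array([466.93,  61.11]), array([300.08,  16.37]), np.float64(79.03)] [471.  82.  38.] [269 215  41  68]
 bed 2469 ((587.6248779296875, -25.012130737304688), (439.7760314941406, 292.00909423828125), 81.84862518310547) [537.90478253  13.02978015  13.75070803]
 yel 390 [682. -44.  83.] [737.  -1. 153.] 5.0
 yel 197 [699.  76.  50.] [750. 136.  62.] 43.0
 yel 765 [513.  67.  20.] [625. 173.  82.] 60.0
 blk 58 [[515. 116.  60.]
 [543. 123.  66.]
 [557. 160.  85.]]
 z110 [[ 454. -206.  105.]
 [ 683. -158.  109.]
 [ 732.  -12.  114.]]
```

```bash
python3 - <<'E'
from h import *
X=np.load("scene0.npy")
for p in[(142,330),(180,348),(210,365),(232,360),(215,387),(60,290),(125,385)]:print(p,np.round(X[p[1],p[0]]))
im=cv2.imread("pics/scene0.png");hsv=cv2.cvtColor(im,cv2.COLOR_BGR2HSV).astype(int)
m=((hsv[...,0]<8)|(hsv[...,0]>172))&(hsv[...,1]>170)&(abs(X[...,2]-160)<12)&(X[...,1]>-300)
print(cv2.minAreaRect(X[m][:,:2].astype(np.float32)))
E
```

```text
(142, 330) [ 499. -459.   24.]
(180, 348) [ 610. -422.   25.]
(210, 365) [ 696. -399.   23.]
(232, 360) [ 727. -356.   26.]
(215, 387) [ 745. -426.   25.]
(60, 290) [ 384. -554.  192.]
(125, 385) [ 619. -567.   80.]
((507.0137939453125, -197.4659423828125), (100.08222961425781, 101.94184875488281), 80.2846908569336)
```

move_arm(
  commands=[
    [-330, -68, 0, -1.38, -1],
    [-330, -68, 0, -1.38, -1],
    [-330, -68, 0, -1.38, -1],
    [-330, -68, 0, -1.38, -1],
    [-330, -68, 0, -1.38, -1],
    [-330, -68, 0, -1.38, -1],
    [-330, -68, 0, -1.38, -1],
    [-330, -68, 0, -1.38, -1],
    [-330, -68, 0, -1.38, -1],
    [-330, -68, 0, -1.38, -1],
  ],
)

```text
time: 1.35
tcp_pos: [482.0, -329.9, 242.1]
eef_rot: [-0.304, -3.127, -0.0]
ft_force: [1.2, 0.1, -1.2]
width: 85.4
grip_force: 0.0
```

move_arm(
  commands=[
    [0, 0, 215, 0, -1],
    [0, 0, 215, 0, -1],
    [0, 0, 215, 0, -1],
    [0, 0, 215, 0, -1],
    [0, 0, 215, 0, -1],
    [0, 0, 215, 0, -1],
  ],
)

```text
time: 2.1
tcp_pos: [482.7, -330.4, 28.9]
eef_rot: [0.3, 3.125, -0.002]
ft_force: [0.0, 0.9, 0.2]
width: 85.4
grip_force: 0.0
```

```bash
python3 - <<'E'
from h import *
im,X=pts("scene");cv2.imwrite("pics/s1.png",cv2.resize(im[170:350,100:340],None,fx=3,fy=3));np.save("s1.npy",X)
E
```

```text
(no output)
```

View pics/s1.png

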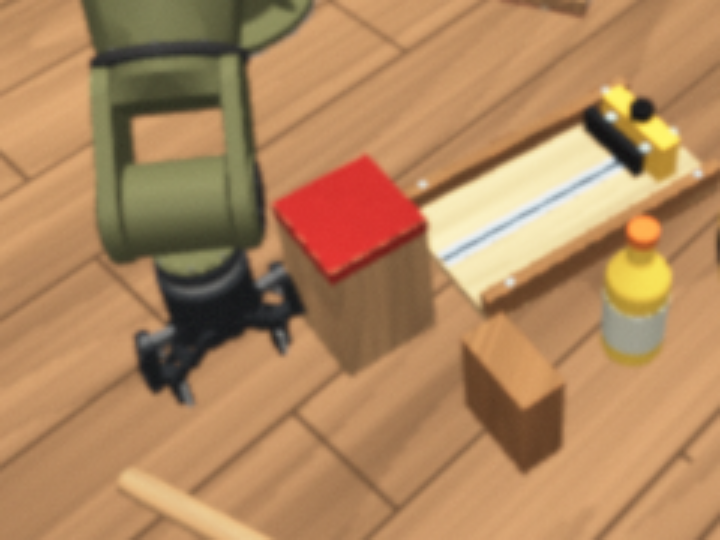

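The crop shows the gripper standing behind the post (red top at crop (350,215)). Its outer linkage, at crop (290,290), bulges beyond the fingertip at (283,345), so I'll measure that profile.

```bash
python3 - <<'E'
from h import *
s=observe();R=Ro.from_rotvec(s["eef_rot"]).as_matrix();t=s["tcp_pos"]
im,X2=pts("side")
for n,X in(("scene",np.load("s1.npy")),("side",X2)):
    L=(X-t)@R
    print(n,t,R[:,1])
    for z in range(0,240,10):
        m=(abs(X[...,2]-z-5)<5)&(abs(L[...,0])<60)&(abs(L[...,1])<78)&(X[...,2]>4)
        if m.sum()>3: Q=L[m];print(z,m.sum(),np.round([Q[:,1].min(),Q[:,1].max(),Q[:,0].min(),Q[:,0].max()]))
E
```

```text
scene [ 482.77267464 -330.52395542   29.13465111] [ 0.19030243  0.98172472 -0.00124755]
0 10 [-68.  72. -37.  38.]
30 14 [-52.  51. -15.  11.]
40 25 [-57.  55. -14.   7.]
50 29 [-57.  54. -15.   4.]
60 22 [-57.  56. -12.  -5.]
70 47 [-71.  68. -15.  10.]
80 126 [-75.  72. -16.  10.]
90 125 [-74.  72. -21.  13.]
100 90 [-72.  71. -21.   8.]
110 100 [-72.  69. -23.  10.]
120 130 [-70.  68. -23.  12.]
130 137 [-68.  67. -17.  12.]
140 15 [-38.   7. -38.  -0.]
150 78 [-38.  34. -40.  -3.]
160 81 [-38.  34. -41.  -1.]
170 68 [-38.  32. -40.   1.]
180 117 [-38.  34. -42.   4.]
190 104 [-38.  34. -40.   9.]
200 75 [-36.  29. -37.   8.]
210 80 [-35.  26. -37.   2.]
220 138 [-35.  19. -38.  -4.]
230 11 [-48.  43. -51.  -6.]
side [ 482.77267464 -330.52395542   29.13465111] [ 0.19030243  0.98172472 -0.00124755]
90 8 [-63. -34.   6.  18.]
100 6 [-65.  -9.  12.  18.]
110 11 [-36.  12.  10.  22.]
120 15 [-11.  22. -19.  21.]
130 22 [ 12.  43. -10.  13.]
140 49 [ -3.  48. -31.  38.]
150 74 [ -7.  45. -31.  39.]
160 77 [ -2.  44. -30.  40.]
170 80 [  0.  47. -29.  40.]
180 99 [-19.  45. -34.  39.]
190 73 [ -4.  43. -34.  40.]
200 69 [ -4.  40. -28.  35.]
210 59 [ -5.  46. -22.  36.]
220 93 [-31.  58. -45.  36.]
230 61 [-27.  64. -51.  54.]
```

move_arm(
  commands=[
    [0, 0, 19, 0, -1],
    [0, 0, 19, 0, -1],
    [0, 5, 19, 0, -1],
    [0, 10, 19, 0, -1],
    [0, 14, 19, 0, -1],
    [0, 18, 19, 0, -1],
    [0, 22, 19, 0, -1],
    [0, 26, 19, 0, -1],
    [0, 30, 19, 0, -1],
    [0, 34, 19, 0, -1],
    [0, 37, 19, 0, -1],
    [0, 40, 19, 0, -1],
  ],
)

```text
time: 3.7
tcp_pos: [489.7, -291.0, 8.6]
eef_rot: [0.299, 3.127, -0.001]
ft_force: [-0.5, -4.9, -0.2]
width: 85.3
grip_force: 0.0
```

```bash
cat > post.py <<'E'
from h import *
s=observe();im,X=pts("scene");hsv=cv2.cvtColor(im,cv2.COLOR_BGR2HSV).astype(int)
m=((hsv[...,0]<8)|(hsv[...,0]>172))&(hsv[...,1]>170)&(X[...,2]>100)&(X[...,2]<200)&(X[...,1]>-300)
Q=X[m];r=cv2.minAreaRect(Q[:,:2].astype(np.float32))
u=np.array([.19,.982]);d=np.array(r[0])-[547.3-28.5,43-147.3]
print("F",s["ft_force"],s["tcp_pos"],"red",r,"along",d@u,"lat",d@[.982,-.19],"z range",np.percentile(Q[:,2],[2,98]))
E
python3 post.py
```

```text
F [-0.54891806 -4.93657725 -0.24647471] [ 489.68936048 -290.96867337    8.58722757] red ((512.94873046875, -169.67962646484375), (100.00675201416016, 104.32115173339844), 79.83828735351562) along -65.31453439941404 lat 6.676182348632855 z range [148.69131182 162.97791487]
```

move_arm(
  commands=[
    [0, 2, 0, 0, -1],
    [0, 4, 0, 0, -1],
    [0, 6, 0, 0, -1],
    [0, 8, 0, 0, -1],
    [0, 9, 0, 0, -1],
    [0, 10, 0, 0, -1],
    [0, 11, 0, 0, -1],
  ],
)

```text
time: 4.62
tcp_pos: [491.8, -280.3, 8.6]
eef_rot: [0.299, 3.127, -0.001]
ft_force: [-0.2, -5.0, 0.8]
width: 85.6
grip_force: 0.0
```

```bash
python3 post.py
```

```text
F [-0.23993813 -4.99364306  0.81878119] [ 491.75188973 -280.26044751    8.55347812] red ((515.856201171875, -159.31973266601562), (100.67701721191406, 102.24506378173828), 79.60440826416016) along -54.588699255371075 lat 7.562938757324261 z range [148.70089212 163.04543096]
```

move_arm(
  commands=[
    [0, 1, 0, 0, -1],
    [0, 2, 0, 0, -1],
    [0, 3, 0, 0, -1],
    [0, 3, 0, 0, -1],
  ],
)

```text
time: 5.18
tcp_pos: [492.1, -278.2, 8.9]
eef_rot: [0.299, 3.127, -0.003]
ft_force: [-6.3, -12.2, 3.4]
width: 85.4
grip_force: 0.0
```

move_arm(
  commands=[
    [0, 1, 0, 0, -1],
    [0, 2, 0, 0, -1],
    [0, 2, 0, 0, -1],
  ],
)

```text
time: 5.55
tcp_pos: [492.7, -277.2, 9.5]
eef_rot: [0.301, 3.125, -0.005]
ft_force: [-6.2, -18.1, 5.8]
width: 85.6
grip_force: 0.0
```

```bash
python3 post.py
```

```text
F [ -6.18978316 -18.10975674   5.79238246] [ 492.68010436 -277.17307483    9.46066327] red ((516.0706176757812, -154.40713500976562), (99.67420196533203, 104.72765350341797), 78.10913848876953) along -49.72378922119139 lat 6.840102209472699 z range [149.49321006 164.15439159]
```

move_arm(
  commands=[
    [0, -8, 0, 0, -1],
    [0, -25, 0, 0, -1],
    [0, -25, 0, 0, -1],
    [0, -25, -60, 0, -1],
    [0, -25, -120, 0, -1],
    [0, -25, -129, 0, -1],
    [0, -25, -129, 0, -1],
  ],
)

```text
time: 6.48
tcp_pos: [487.8, -299.3, 137.1]
eef_rot: [0.299, 3.127, -0.0]
ft_force: [-1.2, -0.6, -0.5]
width: 85.2
grip_force: 0.0
```

```bash
python3 post.py; python3 - <<'E'
from h import *
im,X=pts("scene");cv2.imwrite("pics/s2.png",cv2.resize(im[170:330,130:350],None,fx=3,fy=3))
E
```

```text
F [-1.1926305  -0.62163126 -0.53610342] [ 487.84608165 -299.34722118  137.12082186] red ((515.7586669921875, -157.51766967773438), (100.35314178466797, 101.7325668334961), 79.20614624023438) along -52.83760489501951 lat 7.124768225097699 z range [148.14528873 162.8681487 ]
```

View pics/s2.png

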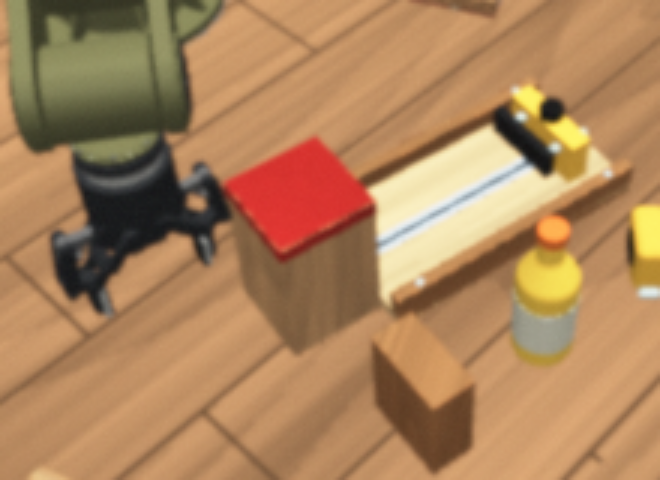

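The post stands square against the bed end (red top at crop (300,195)), with the gripper behind it at tipping height. Next I tip it.

move_arm(
  commands=[
    [0, 20, 0, 0, -1],
    [0, 30, 0, 0, -1],
    [0, 35, 0, 0, -1],
    [0, 40, 0, 0, -1],
    [0, 45, 0, 0, -1],
    [0, 50, 0, 0, -1],
    [0, 55, 0, 0, -1],
    [0, 60, 0, 0, -1],
    [0, 65, 0, 0, -1],
    [0, 70, 0, 0, -1],
  ],
)

```text
time: 7.82
tcp_pos: [501.6, -231.6, 138.3]
eef_rot: [0.3, 3.125, -0.002]
ft_force: [-1.4, -6.0, 7.3]
width: 85.7
grip_force: 3.7
```

```bash
python3 post.py
```

```text
F [-1.40022184 -5.97145867  7.25844943] [ 501.57374993 -231.56880548  138.32819891] red ((520.4509887695312, -125.87474060058594), (101.31275177001953, 104.01007080078125), 80.20214080810547) along -20.872707403564434 lat 5.7204716857910585 z range [152.89477443 178.22484027]
```

move_arm(
  commands=[
    [0, 5, 0, 0, -1],
    [0, 10, 0, 0, -1],
    [0, 15, 0, 0, -1],
    [0, 20, 0, 0, -1],
    [0, 25, 0, 0, -1],
    [0, 30, 0, 0, -1],
  ],
)

```text
time: 8.62
tcp_pos: [507.4, -201.8, 138.4]
eef_rot: [0.3, 3.125, -0.002]
ft_force: [-1.0, -3.4, 7.5]
width: 85.4
grip_force: 3.2
```

```bash
python3 post.py
```

```text
F [-0.99774194 -3.35867053  7.51082386] [ 507.36594015 -201.7985575   138.3671265 ] red ((529.3739013671875, -90.53005981445312), (96.81385803222656, 103.6004638671875), 81.16218566894531) along 15.531122521972677 lat 7.7672825073242615 z range [141.97590236 186.61463189]
```

move_arm(
  commands=[
    [0, 5, 0, 0, -1],
    [0, 10, 0, 0, -1],
    [0, 15, 0, 0, -1],
    [0, 20, 0, 0, -1],
    [0, 25, 0, 0, -1],
    [0, 30, 0, 0, -1],
    [0, 30, 0, 0, -1],
    [0, 30, 0, 0, -1],
  ],
)

```text
time: 9.68
tcp_pos: [512.5, -171.9, 137.2]
eef_rot: [-0.299, -3.127, -0.0]
ft_force: [0.5, -0.5, 0.3]
width: 85.6
grip_force: 0.0
```

```bash
python3 - <<'E'
from h import *
print(observe()["ft_force"])
im,X=pts("scene");np.save("s3.npy",X);cv2.imwrite("s3f.png",im);cv2.imwrite("pics/s3.png",cv2.resize(im[170:330,130:350],None,fx=3,fy=3))
E
```

```text
[ 0.53743718 -0.47213677  0.27884698]
```

View pics/s3.png

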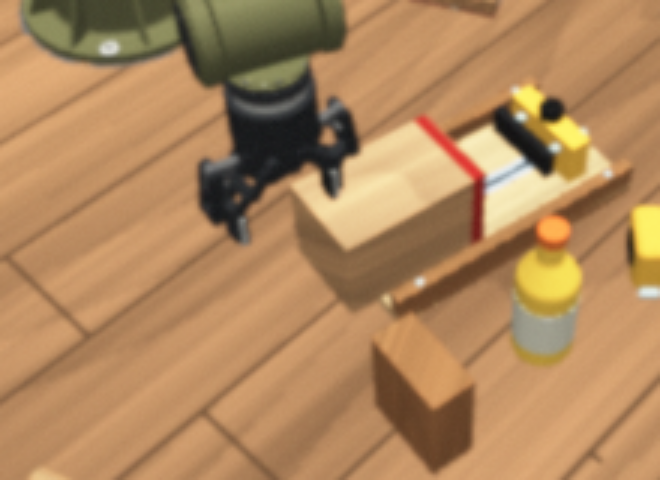

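The post lies in the channel, its red end (crop (475,165)) towards the stop and its foot just overhanging the mouth. Next I measure its top face and the gap to the buffer.

```bash
python3 - <<'E'
from h import *
X=np.load("s3.npy");u=np.array([.19,.982]);v=np.array([.982,-.19]);O=np.array([518.8,-104.3])
A=(X[...,:2]-O)@u;B=(X[...,:2]-O)@v
m=(abs(X[...,2]-115)<5)&(abs(B)<75)&(A>-60)&(A<230)
k,l,st,_=cv2.connectedComponentsWithStats(m.astype(np.uint8));i=1+st[1:,4].argmax();m=l==i
r=cv2.minAreaRect(X[m][:,:2].astype(np.float32));d=np.array(r[0])-O
print(m.sum(),r,"along",d@u,"lat",d@v,"A",np.percentile(A[m],[1,99]),"B",np.percentile(B[m],[1,99]))
hsv=cv2.cvtColor(cv2.imread("s3f.png"),cv2.COLOR_BGR2HSV)
k=(hsv[...,2]<60)&(A>170)&(A<245)&(abs(B)<60)&(X[...,2]>30)&(X[...,2]<75);print("pad",k.sum(),np.percentile(A[k],[3,20,50,97]))
d=observe()["tcp_pos"][:2]-O;print("tcp",d@u,d@v)
E
```

```text
1397 ((533.744384765625, -63.28923034667969), (162.52040100097656, 102.3361587524414), 78.7426986694336) along 43.1120089050293 lat 6.883339605712936 A [-36.58400052 122.35093851] B [-42.51745959  56.43581222]
pad 149 [209.44653141 210.49479461 211.66668562 217.80853169]
tcp -67.69594089324367 6.643717584414296
```

move_arm(
  commands=[
    [0, -60, 0, 0, -1],
    [0, -62, 0, 0, -1],
    [0, -62, 60, 0, -1],
    [0, -62, 110, 0, -1],
    [0, -62, 120, 0, -1],
    [0, -62, 120, 0, -1],
    [0, -56, 120, 0, -1],
    [0, -50, 120, 0, -1],
    [0, -44, 120, 0, -1],
  ],
)

```text
time: 10.85
tcp_pos: [504.6, -214.8, 18.1]
eef_rot: [0.299, 3.126, -0.001]
ft_force: [-2.3, -7.6, 1.0]
width: 85.4
grip_force: 0.0
```

move_arm(
  commands=[
    [0, 5, 0, 0, -1],
    [0, 10, 0, 0, -1],
    [0, 15, 0, 0, -1],
    [0, 20, 0, 0, -1],
    [0, 25, 0, 0, -1],
    [0, 30, 0, 0, -1],
  ],
)

```text
time: 11.6
tcp_pos: [510.3, -186.2, 18.1]
eef_rot: [0.3, 3.126, -0.002]
ft_force: [-2.3, -7.8, 5.0]
width: 85.7
grip_force: 0.0
```

move_arm(
  commands=[
    [0, 4, 0, 0, -1],
    [0, 8, 0, 0, -1],
    [0, 12, 0, 0, -1],
    [0, 16, 0, 0, -1],
    [0, 20, 0, 0, -1],
    [0, 24, 0, 0, -1],
    [0, 28, 0, 0, -1],
    [0, 32, 0, 0, -1],
    [0, 36, 0, 0, -1],
  ],
)

```text
time: 12.72
tcp_pos: [517.1, -150.8, 18.0]
eef_rot: [0.299, 3.126, -0.002]
ft_force: [-1.3, -7.4, 3.3]
width: 85.4
grip_force: 0.0
```

```bash
cat > lie.py <<'E'
from h import *
import sys
s=observe();im,X=pts("scene");cv2.imwrite("s4f.png",im)
u=np.array([.19,.982]);v=np.array([.982,-.19]);O=np.array([518.8,-104.3])
A=(X[...,:2]-O)@u;B=(X[...,:2]-O)@v
m=(abs(X[...,2]-115)<6)&(abs(B)<75)&(A>-60)&(A<230)
k,l,st,_=cv2.connectedComponentsWithStats(m.astype(np.uint8));i=1+st[1:,4].argmax();m=l==i
r=cv2.minAreaRect(X[m][:,:2].astype(np.float32))
print(r[2],"post A",np.percentile(A[m],[1,99]),"B",np.percentile(B[m],[1,99]),"z",np.percentile(X[m][:,2],[5,50,95]))
hsv=cv2.cvtColor(im,cv2.COLOR_BGR2HSV);H,S,V=[hsv[...,i].astype(int) for i in range(3)]
k=(V<60)&(A>170)&(A<245)&(abs(B)<60)&(X[...,2]>30)&(X[...,2]<75)
y=(S>150)&(H>20)&(H<35)&(V>130)&(X[...,2]>45)&(X[...,2]<75)&(abs(B)<60)&(A>150)
print("pad",k.sum(),np.percentile(A[k],[5,50]) if k.sum() else 0,"yellow",y.sum(),np.percentile(A[y],[5,50,95]))
f=s["ft_force"];print("Fu",f[:2]@u,"Fv",f[:2]@v,"Fz",f[2],"tcpA",(s["tcp_pos"][:2]-O)@u,s["time"])
E
python3 lie.py; python3 - <<'E'
import numpy as np,cv2
X=np.load("s3.npy");im=cv2.imread("s3f.png");u=np.array([.19,.982]);v=np.array([.982,-.19]);O=np.array([518.8,-104.3])
A=(X[...,:2]-O)@u;B=(X[...,:2]-O)@v
hsv=cv2.cvtColor(im,cv2.COLOR_BGR2HSV);H,S,V=[hsv[...,i].astype(int) for i in range(3)]
y=(S>150)&(H>20)&(H<35)&(V>130)&(X[...,2]>45)&(X[...,2]<75)&(abs(B)<60)&(A>150)
print("ref yellow",y.sum(),np.percentile(A[y],[5,50,95]))
E
```

```text
78.67024993896484 post A [  6.43835701 186.89016326] B [-43.05654544  56.16812926] z [110.92485229 114.06365569 116.93634199]
pad 29 [208.8558722  211.72846184] yellow 89 [239.288941   244.10693131 263.47520721]
Fu -7.503494550065435 Fv 0.17111494695374868 Fz 3.250878849103947 tcpA -45.93970562644394 12.725
ref yellow 88 [240.4920693  243.94115998 262.50961723]
```

move_arm(
  commands=[
    [0, 3, 0, 0, -1],
    [0, 6, 0, 0, -1],
    [0, 9, 0, 0, -1],
    [0, 11, 0, 0, -1],
    [0, 12, 0, 0, -1],
    [0, 13, 0, 0, -1],
  ],
)

```text
time: 13.52
tcp_pos: [519.5, -138.0, 17.9]
eef_rot: [0.299, 3.126, -0.001]
ft_force: [-2.8, -7.3, 2.5]
width: 85.5
grip_force: 0.0
```

move_arm(
  commands=[
    [0, 1, 0, 0, -1],
    [0, 2, 0, 0, -1],
  ],
)

```text
time: 13.78
tcp_pos: [519.9, -136.1, 17.9]
eef_rot: [0.299, 3.126, -0.001]
ft_force: [-2.2, -7.2, 2.4]
width: 85.3
grip_force: 0.0
```

move_arm(
  commands=[
    [0, 1, 0, 0, -1],
    [0, 2, 0, 0, -1],
  ],
)

```text
time: 14.02
tcp_pos: [520.2, -134.1, 17.9]
eef_rot: [0.3, 3.126, -0.001]
ft_force: [-1.3, -7.3, 3.1]
width: 85.4
grip_force: 0.0
```

move_arm(
  commands=[
    [0, 1, 0, 0, -1],
    [0, 2, 0, 0, -1],
  ],
)

```text
time: 14.28
tcp_pos: [520.6, -132.1, 17.9]
eef_rot: [0.3, 3.126, -0.001]
ft_force: [-0.9, -7.5, 3.0]
width: 85.3
grip_force: 0.0
```

move_arm(
  commands=[
    [0, 1, 0, 0, -1],
    [0, 2, 0, 0, -1],
  ],
)

```text
time: 14.52
tcp_pos: [521.0, -130.1, 17.9]
eef_rot: [0.299, 3.126, -0.001]
ft_force: [-1.8, -6.5, 2.9]
width: 85.7
grip_force: 0.0
```

move_arm(
  commands=[
    [0, 1, 0, 0, -1],
  ],
)

```text
time: 14.65
tcp_pos: [521.2, -129.2, 17.9]
eef_rot: [0.3, 3.126, -0.001]
ft_force: [-1.4, -6.3, 2.8]
width: 85.1
grip_force: 0.0
```

move_arm(
  commands=[
    [0, 1, 0, 0, -1],
  ],
)

```text
time: 14.78
tcp_pos: [521.3, -128.4, 17.9]
eef_rot: [0.299, 3.126, -0.002]
ft_force: [-3.8, -14.6, 4.3]
width: 85.4
grip_force: 0.0
```

move_arm(
  commands=[
    [0, 0, 0, 0, -1],
  ],
)

```text
time: 14.9
tcp_pos: [521.3, -128.5, 18.0]
eef_rot: [0.3, 3.126, -0.002]
ft_force: [-1.8, -10.1, 3.5]
width: 85.7
grip_force: 0.0
```

move_arm(
  commands=[
    [0, 0.4, 0, 0, -1],
    [0, 0.4, 0, 0, -1],
  ],
)

```text
time: 15.15
tcp_pos: [521.3, -128.4, 18.0]
eef_rot: [0.3, 3.126, -0.002]
ft_force: [-3.8, -13.4, 4.1]
width: 85.5
grip_force: 0.0
```

move_arm(
  commands=[
    [0, 0.4, 0, 0, -1],
    [0, 0.4, 0, 0, -1],
  ],
)

```text
time: 15.4
tcp_pos: [521.3, -128.3, 18.0]
eef_rot: [0.3, 3.126, -0.003]
ft_force: [-5.2, -16.1, 4.1]
width: 85.2
grip_force: 0.0
```

move_arm(
  commands=[
    [0, 0.05, 0, 0, -1],
    [0, 0.05, 0, 0, -1],
    [0, 0.05, 0, 0, -1],
  ],
)

```text
time: 15.78
tcp_pos: [521.3, -128.3, 18.0]
eef_rot: [0.3, 3.126, -0.003]
ft_force: [-5.2, -15.9, 3.5]
width: 85.1
grip_force: 0.0
```

move_arm(
  commands=[
    [0, 0, 0, 0, -1],
    [0, 0, 0, 0, -1],
    [0, 0, 0, 0, -1],
    [0, 0, 0, 0, -1],
  ],
)

```text
time: 16.27
tcp_pos: [521.3, -128.3, 18.0]
eef_rot: [0.3, 3.126, -0.003]
ft_force: [-4.7, -16.0, 4.3]
width: 85.3
grip_force: 0.0
```

move_arm(
  commands=[
    [0, 0.1, 0, 0, -1],
    [0, 0.1, 0, 0, -1],
    [0, 0.1, 0, 0, -1],
    [0, 0.1, 0, 0, -1],
    [0, 0.1, 0, 0, -1],
    [0, 0.1, 0, 0, -1],
  ],
)

```text
time: 17.02
tcp_pos: [521.3, -128.3, 18.0]
eef_rot: [0.3, 3.126, -0.003]
ft_force: [-5.3, -16.8, 3.9]
width: 85.1
grip_force: 0.0
```

move_arm(
  commands=[
    [0, -1, 0, 0, -1],
    [0, -5, 0, 0, -1],
    [0, -30, 0, 0, -1],
    [0, -60, 0, 0, -1],
    [0, -60, 0, 0, -1],
    [0, -60, -60, 0, -1],
    [0, -60, -120, 0, -1],
    [0, -60, -160, 0, -1],
    [0, -60, -160, 0, -1],
  ],
)

```text
time: 18.15
tcp_pos: [511.0, -185.3, 180.5]
eef_rot: [0.298, 3.122, -0.003]
ft_force: [0.1, 0.8, -0.3]
width: 85.5
grip_force: 0.0
```

```bash
python3 lie.py; python3 -c "
import cv2;im=cv2.imread('s4f.png');cv2.imwrite('pics/s4.png',cv2.resize(im[150:330,130:370],None,fx=3,fy=3))"
```

```text
79.48139190673828 post A [ 50.69799457 209.3094231 ] B [-43.07288127  55.95311522] z [111.05662631 113.9594731  116.7175498 ]
pad 0 0 yellow 69 [240.62736132 246.93772675 263.01534213]
Fu 0.7582825379935751 Fv -0.06101274153891655 Fz -0.3329879583400466 tcpA -81.05194850254252 18.15
```

View pics/s4.png

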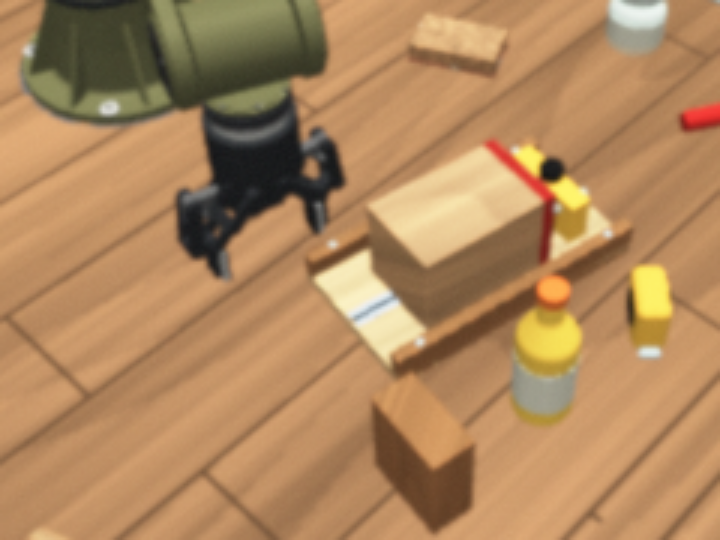

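The post lies in the channel with its red end (crop (545,215)) against the buffer. The stop reads where it was before, the bystanders look undisturbed, and the arm is clear.

```bash
python3 -c "
from rig import *
print(sign_off())"
```

```text
the job is handed in; nothing more can be done
None
```

The post lies in the cradle with its red end pressed home on the stop's buffer at about 10 N (estimated as wrist force minus sliding friction) for over half a second; the stop showed no measurable shift, and the job is handed in at about 18 s.

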